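# Walk the heavy pantry crate in under the counter shelf

### The arm

A 6-joint arm with a two-finger parallel gripper is mounted at the origin on a cart in front of the work surface, level with it; the furniture and walls round the work are solid. World frame = base frame: x ahead of the robot, y to its left, z up, the work surface at z = 0. Lengths are in m, angles in rad, forces in N, time in s.
With the tool pointing down it reaches from about 0.3 to 0.775 m from the base axis. Payload 14.6 kg.
Tool frame: the origin (TCP) lies between the finger pads; the fingertips stand 25 mm ahead of it and the grasp point (between the pads) lies 6 mm ahead of it; z points along the fingers, y is the line along which they close (so a half turn about z gives the same grasp; the last joint's range is limited). The gripper opens to 85 mm and grips with 20 to 120 N. Pads are 22 mm wide; open, the fingers measure 114 mm over their backs; the gripper's body (76 mm by 85 mm) begins 54 mm behind the grasp point. The pads swing forward as they close: fully open they stand 13 mm farther back than shut.
Start: joints at [-1.183, 0.3, 1.521, -0, 1.321, -0.067], TCP at [0.242, -0.494, 0.256] pointing down, gripper open.
Joint ranges: [-3.03, 3.03], [-0.79, 2.21], [0.23, 2.52], [-1.04, 4.18], [0, 3.07], [-2.55, 2.55]. Speed limits (rad/s): [2.22, 2.22, 2.57, 3.14, 3.14, 3.14].

### API

Orientations are given as a rotation vector (axis times angle).
In Python, from rig import r gives the robot as it stands.
- The arm moves only by the tool carry_out, never from a script. Its argument "deltas" is a list that holds one entry, the list of rows, each a list of 6 numbers: the shift along the tool's x, y, z in parts of the range, where 1.0 means 1000 mm, then the turn, a rotation vector about the tool's x, y, z in a scale on which 1.0 is 120 degrees. In form: [[[tx, ty, tz, ax, ay, az], ...]]. A call has 1 to 10 rows; each row is the pose to reach, as a shift and turn from the pose commanded when the call began, along the tool's axes at that moment; what a row does not reach only later rows make up. A row lasts 1/12 s, in which the tool goes at most 41.7 mm and 7.16 degrees, less where a joint would pass 70% of its speed; a pose out of reach is approached as far as the arm can. Shift and turn numbers lie between -1 and 1, and a call with a number outside is refused. A call with a gripper value outside its range is refused whole. "hand" is the closure, from -1 (fully open) to 1 (shut), set as the call begins (left out, the last holds). The fingers move at their own pace and stop on an object; "squeeze" is the grip in N (left out, the last holds). Time passes only in rows, so rows that repeat a pose let the fingers close. It gives the time, the measured TCP pose, the force, the opening and the grip force at its end, in the units of the state.
- r.state(): the state, without advancing time (a new reading comes with each control period).
- r.grab_frame(name): name is "side" or "top"; returns a dict with "frame" (384x512x3 uint8, red, green, blue), "depth" (384x512 float32, m along the optical axis (not along the pixel's ray), 0 where there is no reading), "fx", "fy", "cx", "cy" (pixels), "distortion" ([k1, k2, p1, p2, k3] as OpenCV has them; the pictures are not rectified), "view" (4x4, takes a point from world to camera coordinates). Camera axes: x right, y down, z forward; pixel columns grow to the right and rows downward; lengths in m; the calibration is good to about 2 mm. A picture is of the moment at which its call begins.
- r.job_done(): hands the job in; it is judged then, once.
The state is a dict: "time": time; "joint_positions": joint angles; "joint_velocities": joint speeds; "tau": joint torques, N m; "tool_pos": TCP position; "tool_rot": TCP orientation; "wrist_force": force on the tool from outside, world axes, zero at the start; "moment": the same for the moment, N m; "gripper_width": opening from 0.0 (shut) to 1.0 (fully open); "grip_force": force on a finger pad.
Only numpy, scipy, OpenCV 4.12 (cv2) and the standard library are available. Lean on these libraries where they do the work, as an engineer would, in place of code of your own. Each camera call takes 0.05 s, during which the arm holds its last target. There are 200 camera calls.

### The job

The copper beaker nested in the crate's steel cup stands too tall for the shelf: lift it straight up out of the cup without shifting the crate, and stand it upright on the cork trivet. Then walk the heavy crate back under the shelf until it sits square against the stop board, pushing its two black corner posts in turn, left and right in short steps, so that it never turns more than about 15 degrees out of line. Keep the crate flat on the worktop, never press on its window or the window's top rail, keep the beaker upright and off the shelf, and leave everything else where it stands.

Things in the scene. Friction and masses are not known exactly. Their poses are not given: they have to be found in the camera images.
- rack: Fixed brown wooden counter shelf. Origin: on the worktop where the crate's centre belongs; x points inward, away from the robot, y left. Board: x -90..90, y -142..142, underside 150, top 166 mm up, so it overhangs the home crate's near face by 20 mm. Side panels from x -30 back, inner faces y -128, 128. Stop board face at x 70. A bear figure stands on its rear (x > 30), to z 268.
- crate: Heavy light-wood crate, about 2 kg (mass, friction vary), 140 (x) x 180 (y) x 72 mm high. Origin: centre of underside; x points inward. Steel cup fixed upright at x -25, y 0: rim 120 mm up, 63 mm wide. Starts 110-130 mm short of home, roughly in line. Home: origin on rack's origin, axes parallel. Pushed at one post it mostly pivots, that corner advancing, the other staying nearly put.
- post_left: Black rubber near-left corner post of the crate, 24 (x) x 34 (y) x 70 mm high, part of the crate. Origin: centre of its foot, at x = -58, y = +73 mm of the crate; its near (pushing) face lies at x = -12 mm of this origin.
- post_right: The same at the near-right corner of the crate, at x = -58, y = -73 mm of the crate.
- window: Clear window with a light-wood top rail (63 mm high) in the crate's near face between the two posts, 112 mm wide, its near side set back 12 mm behind the posts' near faces. Not to be pressed. Origin: at the worktop under its middle.
- beaker: Loose copper-coloured stacking beaker, 0.12 kg, 110 mm high, outside 45 mm wide at the foot; above a shoulder at 55 mm height it is 63-64 mm wide up to the rim. Origin: centre of underside; z up. Starts nested snugly in the crate's steel cup, shoulder on the cup's rim: origin 65, rim 175 mm above the worktop. Grip its upper half from above round the outside, fingers closing along the crate's y.
- trivet: Fixed round cork trivet, 124 mm in diameter, 8 mm thick, on the worktop to the left or right of the crate. Origin: centre of its underside.
- black_dish: Loose small black dish, 124 mm in diameter, 20 mm high, on the other side. Origin: centre of its underside. A bystander.
- pink_mug: Loose pink mug, 92 mm high, at the right edge of the worktop. A bystander.
- jar: Loose jar with dark lid, 98 mm high, right of the shelf. A bystander.
- shaker: Loose glass shaker with a grey cap, 90 mm high, left of the shelf. A bystander.

How it is judged:
By the outcome, as a careful person would: the job done as asked, in the order asked, and still so for the second after the job is handed in, with the robot touching nothing.
It also fails if it takes over 64 s, if anything falls off the work surface, if the arm or the gripper's body presses on something with over 40 N, if the wrist force passes 120 N, or if a joint passes its speed limit or range.

## Working session

There is one attempt and no reset: what is moved stays moved. The work goes in short steps, Python scripts to look and compute and a tool call to move; the robot and the scene stay as the last step left them, time stands still between calls to the robot, and variables do not carry over. Pictures are saved under pics/ and viewed, at most 10 in all, crops included, and the job is handed in when it is done.

Besides the shell and the picture viewer there is one more tool, called as name(argument=value, ...) on one line, values as JSON. carry_out: Moves the arm, as the interface text tells. Its arguments: {"type":"object","properties":{"deltas":{"type":"array","items":{"type":"array","items":{"type":"array","items":{"type":"number"}}}},"hand":{"type":"number"},"squeeze":{"type":"number"}},"required":["deltas"]}

```bash
mkdir -p pics; ls
cat > h.py <<'E'
import numpy as np, cv2
from rig import r
from scipy.spatial.transform import Rotation as R
def grab(n):
    f=r.grab_frame(n); f['K']=np.array([[f['fx'],0,f['cx']],[0,f['fy'],f['cy']],[0,0,1.]]); f['D']=np.array(f['distortion'],float); f['view']=np.array(f['view']); return f
def cloud(f):
    h,w=f['depth'].shape
    u,v=np.meshgrid(np.arange(w),np.arange(h))
    p=cv2.undistortPoints(np.stack([u,v],-1).reshape(-1,1,2).astype(float),f['K'],f['D']).reshape(h,w,2)
    d=f['depth'].astype(float)
    c=np.stack([p[...,0]*d,p[...,1]*d,d],-1)
    V=np.linalg.inv(f['view'])
    P=c@V[:3,:3].T+V[:3,3]; P[d==0]=np.nan
    return P
def save(f,n): cv2.imwrite('pics/'+n,cv2.cvtColor(f['frame'],cv2.COLOR_RGB2BGR))
E
python3 - <<'E'
from h import *
print(r.state())
for n in ('side','top'):
    f=grab(n); save(f,n+'0.png'); np.savez(n+'0.npz',P=cloud(f),im=f['frame'],d=f['depth'])
    print(n,np.linalg.inv(f['view']).round(3),f['K'],f['D'])
a=cv2.imread('pics/side0.png');b=cv2.imread('pics/top0.png')
E
```

```text
pics
{'time': 0.0, 'joint_positions': array([-1.18258954e+00,  3.00475112e-01,  1.52162613e+00,  2.87546803e-05,
        1.32066964e+00, -6.66099523e-02]), 'joint_velocities': array([ 0.00104321, -0.00014882, -0.00024075,  0.00060744, -0.00075202,
       -0.00025882]), 'tau': array([-1.62737433e-04, -5.43501091e+01, -3.61793268e+01, -1.05791044e-04,
        4.06356674e-03,  1.66586130e-05]), 'tool_pos': array([ 0.24153058, -0.4938905 ,  0.25570003]), 'tool_rot': array([-3.05957416e+00, -7.08008547e-01,  2.53033935e-04]), 'wrist_force': array([-0.44947598, -0.12564062, -0.95060566]), 'moment': array([ 0.04632896, -0.03251507,  0.01813799]), 'grip_force': 0.0, 'gripper_width': 0.999314188425618}
side [[-0.933 -0.107  0.345  0.2  ]
 [-0.36   0.336 -0.87   0.933]
 [-0.023 -0.936 -0.352  0.476]
 [ 0.     0.     0.     1.   ]] [[360.13139488   0.         253.1099391 ]
 [  0.         360.13139488 192.84728038]
 [  0.           0.           1.        ]] [-0.08664186  0.          0.          0.          0.        ]
top [[-0.028 -0.985  0.172  0.326]
 [-0.998  0.018 -0.064  0.061]
 [ 0.06  -0.173 -0.983  1.444]
 [ 0.     0.     0.     1.   ]] [[467.63052698   0.         254.62143628]
 [  0.         467.63052698 188.75740983]
 [  0.           0.           1.        ]] [-0.19636814  0.          0.          0.          0.        ]
```

View pics/side0.png

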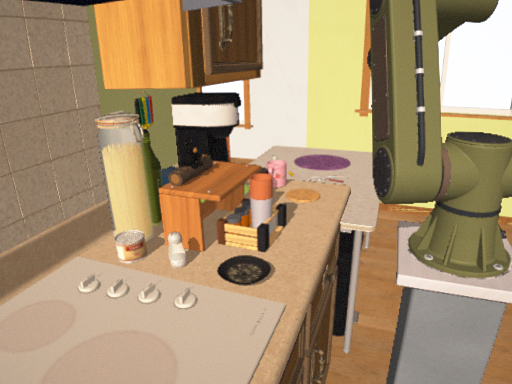

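View pics/top0.png

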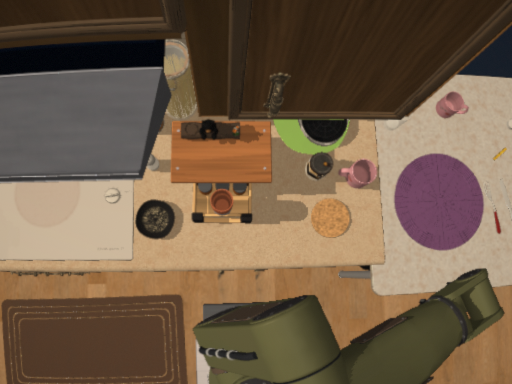

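The side view shows the crate with the copper beaker at about (261,187), the dish at (244,270) and the trivet at (303,195). In the top view the shelf board spans (172–270, 122–183), the beaker is at (222,202), the posts at (198,217) and (247,217), the trivet at (331,217) and the dish at (155,219).

```bash
cat > m.py <<'E'
from h import *
def rect(P,m):
    q=P[m][:,:2]; q=q.astype(np.float32); return cv2.minAreaRect(q*1000), len(q)
if __name__=='__main__':
    t=np.load('top0.npz'); P=t['P']; im=t['im'].astype(int); s=np.load('side0.npz'); S=s['P']; si=s['im'].astype(int)
    # rack board
    Z=P[...,2]; m=np.zeros(Z.shape,bool); m[110:188,165:278]=1
    mb=m&(Z>.158)&(Z<.174); print('board z',np.median(Z[mb]),rect(P,mb), [P[y,x].round(3) for y,x in((180,180),(180,262),(150,220),(130,262))])
    m[:]=0; m[180:230,185:262]=1
    for lo,hi in((.168,.183),(.11,.13),(.06,.08)):
        k=m&(Z>lo)&(Z<hi); print(lo,k.sum(),rect(P,k) if k.sum()>4 else '')
        if k.sum()>4 and lo>.1: print(cv2.minEnclosingCircle((P[k][:,:2]*1000).astype(np.float32)))
    k=m&(Z>.055)&(Z<.085)&(im.sum(-1)<120); n,l,st,c=cv2.connectedComponentsWithStats(k.astype(np.uint8))
    for i in range(1,n):
        if st[i,4]>8: print('dark',st[i],np.median(P[l==i],0).round(4),rect(P,l==i))
    m[:]=0; m[190:245,305:358]=1; k=m&(Z>.004)&(Z<.014)&(im[...,0]-im[...,2]>60); print('trivet',k.sum(),np.median(Z[k]),cv2.minEnclosingCircle((P[k][:,:2]*1000).astype(np.float32)),rect(P,k))
    m[:]=0; m[190:245,128:182]=1; k=m&(im.sum(-1)<200); print('dish',k.sum(),np.median(Z[k]),cv2.minEnclosingCircle((P[k][:,:2]*1000).astype(np.float32)))
    print('table z',np.median(Z[235:255,200:250]))
    # side: beaker copper, trivet
    k=(np.indices(S.shape[:2])[0]>165)&(np.indices(S.shape[:2])[0]<205)&(np.abs(np.indices(S.shape[:2])[1]-261)<14)&(si[...,0]-si[...,2]>70)
    q=S[k]; q=q[np.hypot(q[:,0]-np.nanmedian(q[:,0]),q[:,1]-np.nanmedian(q[:,1]))<.06]; print('beaker side',q.min(0),q.max(0),np.median(q,0))
    k=np.zeros(S.shape[:2],bool);k[185:206,280:325]=1;k&=(si[...,0]-si[...,2]>70)&(S[...,2]<.03);q=S[k];print('trivet side',q.min(0),q.max(0),np.median(q,0))
    for y,x in((212,263),(236,263),(210,282),(235,262)): print('side',y,x,S[y,x].round(3),si[y,x])
    for nm,y,x in(('mug',173,362),('jar',165,320),('shaker',160,152)): print(nm,P[y,x].round(3))
E
python3 m.py
python3 - <<'E'
from h import *
a=cv2.imread('pics/top0.png')[110:240,140:360]; cv2.imwrite('pics/topc.png',cv2.resize(a,None,fx=3.6,fy=3.6,interpolation=cv2.INTER_CUBIC))
E
```

```text
board z 0.16578433705787354 (((660.1390991210938, 68.82945251464844), (283.4466247558594, 179.9175567626953), 88.94803619384766), 5132) [array([0.579, 0.184, 0.163]), array([ 0.574, -0.044,  0.165]), array([0.663, 0.072, 0.164]), array([ 0.719, -0.049,  0.167])]
0.168 124 (((531.5185546875, 63.708045959472656), (208.05018615722656, 87.96430206298828), 89.05168151855469), 124)
((575.11474609375, 62.98639678955078), 104.02535247802734)
0.11 100 (((517.6029663085938, 70.1755599975586), (54.18913650512695, 58.36812973022461), 89.29891967773438), 100)
((518.075927734375, 70.28462982177734), 30.454397201538086)
0.06 844 (((531.2401733398438, 71.47167205810547), (178.9200897216797, 113.10869598388672), 88.83380126953125), 844)
dark [193 214  10   7  68] [0.4851 0.1435 0.0693] (((485.3794860839844, 142.26893615722656), (27.196781158447266, 18.12492561340332), 87.76480865478516), 68)
dark [241 214  11   8  73] [ 0.4818 -0.0013  0.0691] (((481.52685546875, -1.0533132553100586), (29.681110382080078, 19.93045425415039), 88.20864868164062), 73)
trivet 1147 0.007615718969324448 ((480.36773681640625, -273.8110046386719), 114.69258880615234) (((484.1529846191406, -272.55499267578125), (169.64358520507812, 172.57955932617188), 87.86869049072266), 1147)
dish 989 nan ((487.3363037109375, 275.8487243652344), 61.210044860839844)
table z nan
beaker side [0.48562869 0.03724714 0.11863015] [0.54804097 0.10541168 0.17849484] [0.51370998 0.09297242 0.15843158]
trivet side [ 0.39164485 -0.40803296 -0.00121653] [ 0.58874009 -0.17420377  0.01273172] [ 0.47625983 -0.26375462  0.00313462]
side 212 263 [0.504 0.098 0.086] [217 194 187]
side 236 263 [0.481 0.162 0.049] [48 44 42]
side 210 282 [0.476 0.013 0.061] [48 45 43]
side 235 262 [0.485 0.16  0.05 ] [50 43 47]
mug [ 0.623 -0.381  0.008]
jar [ 0.63  -0.225  0.098]
shaker [0.656 0.275 0.088]
```

View pics/topc.png

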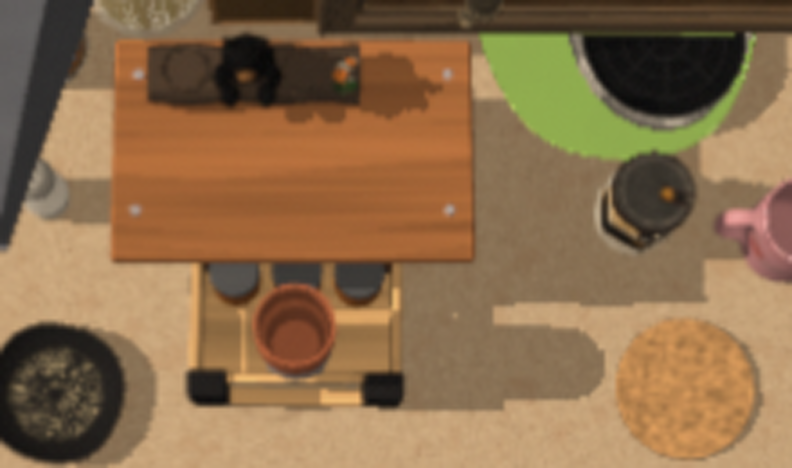

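The enlarged top view confirms it: beaker rim at about (295,328) in the crop, posts at (208,386) and (383,388), trivet circle at (687,388). In world coordinates the rack is at (0.660, 0.069) with yaw −1.05°, the crate is at about (0.543, 0.070) with yaw about −1.4°, and the beaker is at about (0.5175, 0.070). Next I'll move above the beaker.

Careful with the scale: shifts go in shares of 1000 mm and turns go in shares of 120 degrees. That gives: 248 mm is 0.248, -192 mm is -0.192, 0.478 rad is 0.2282.

carry_out(deltas=[[[0.248,-0.192,-0.01,0,0,0.2282],[0.248,-0.192,-0.01,0,0,0.2282],[0.248,-0.192,-0.01,0,0,0.2282],[0.248,-0.192,-0.01,0,0,0.2282],[0.248,-0.192,-0.01,0,0,0.2282],[0.248,-0.192,-0.01,0,0,0.2282],[0.248,-0.192,-0.01,0,0,0.2282],[0.248,-0.192,-0.01,0,0,0.2282],[0.248,-0.192,-0.01,0,0,0.2282],[0.248,-0.192,-0.01,0,0,0.2282]]], hand=-1)

```text
time: 0.93
tool_pos: [0.3805, -0.2117, 0.2663]
tool_rot: [3.141, -0.032, 0.0]
wrist_force: [-1.1, -0.3, 0.3]
gripper_width: 0.999
grip_force: 0.0
```

```bash
cat >> h.py <<'E'
def circ(P,k,rad):
    from scipy.optimize import least_squares
    q=P[k][:,:2]; q=q[np.isfinite(q).all(1)]; c=np.median(q,0)
    for _ in range(10): c=q[np.hypot(*(q-c).T)<rad+.004].mean(0)
    return c,len(q)
def tool(s=None):
    s=s or r.state(); M=R.from_rotvec(s['tool_rot']).as_matrix(); return np.array(s['tool_pos']),M
def go(p,yaw,tilt=0):
    """delta in tool frame to reach world p with given yaw, tilt (deg; tool z leaning inward)"""
    p0,M=tool(); T=R.from_euler('z',yaw,degrees=True).as_matrix()@np.diag([1,-1,-1.])@R.from_euler('y',tilt,degrees=True).as_matrix()
    d=M.T@(np.array(p)-p0)*1000; return d.round(1),R.from_matrix(M.T@T).as_rotvec().round(3)
E
python3 - <<'E'
from h import *
t=np.load('top0.npz'); P=t['P']; im=t['im'].astype(int);Z=P[...,2];s=np.load('side0.npz');S=s['P'];si=s['im'].astype(int)
m=np.zeros(Z.shape,bool); m[192:242,307:356]=1
print('trivet',circ(P,m&(Z>.004)&(Z<.014),.062))
k=m&(Z>-.005)&(Z<.014); im8=t['im'][192:242,305:358]
hsv=cv2.cvtColor(t['im'],cv2.COLOR_RGB2HSV); print(hsv[217,331],hsv[245,300])
kk=m&(np.hypot(np.indices(Z.shape)[1]-331,np.indices(Z.shape)[0]-217.8)<23)&(hsv[...,1]>(int(hsv[217,331][1])+int(hsv[245,300][1]))/2)
print('trivet2',kk.sum(),P[kk].mean(0),P[kk].min(0),P[kk].max(0))
hs=cv2.cvtColor(s['im'],cv2.COLOR_RGB2HSV)
k=np.zeros(Z.shape,bool);k[186:205,282:324]=1;k&=(hs[...,1]>140)&(np.abs(S[...,2]-.008)<.006); print('trivet side',k.sum(),S[k].min(0),S[k].max(0))
k=np.zeros(Z.shape,bool);k[190:215,208:236]=1; k&=(hsv[...,1]>110)&(hsv[...,0]<12)&(Z>.1)&(Z<.19)
print('beaker',k.sum(),P[k].min(0),P[k].max(0)); k&=Z>.165; print(P[k].min(0),P[k].max(0),P[k].mean(0))
st=r.state(); print(st['tool_pos'],st['joint_positions'])
print(go([.5175,.070,.25],-1.3))
E
```

```text
trivet (array([ 0.48162377, -0.26646433]), 1122)
[ 15 147 189] [ 16  99 196]
trivet2 1186 [nan nan nan] [nan nan nan] [nan nan nan]
trivet side 344 [ 0.42339461 -0.31959896  0.00227754] [ 0.53878034 -0.20492383  0.01273172]
beaker 271 [0.4875259  0.04072066 0.10043699] [0.54923094 0.10123656 0.18161473]
[0.48770546 0.04081996 0.1652085 ] [0.54738945 0.10123656 0.18161473] [0.51492296 0.07022113 0.17421062]
[ 0.38045825 -0.21166735  0.2662802 ] [-5.91841927e-01  3.19907545e-02  1.80957214e+00 -5.53341434e-05
  1.29998173e+00  9.99334525e-01]
(array([ 131.3, -284.4,   16.3]), array([ 0.   , -0.   ,  0.002]))
```

To row units: -285 mm is -0.285, 132 mm is 0.132.

carry_out(deltas=[[[0.132,-0.285,0,0,0,0],[0.132,-0.285,0,0,0,0],[0.132,-0.285,0,0,0,0],[0.132,-0.285,0,0,0,0],[0.132,-0.285,0,0,0,0],[0.132,-0.285,0,0,0,0],[0.132,-0.285,0,0,0,0],[0.132,-0.285,0,0,0,0],[0.132,-0.285,0,0,0,0],[0.132,-0.285,0,0,0,0]]])

```text
time: 1.77
tool_pos: [0.5189, 0.0689, 0.2655]
tool_rot: [3.141, -0.035, -0.002]
wrist_force: [0.4, -0.0, 0.1]
gripper_width: 1.001
grip_force: 0.0
```

Run:
```python
from h import *
st=r.state(); print(st['tool_pos'],st['joint_positions'])
f=grab('top'); save(f,'t1.png'); g=grab('side'); save(g,'s1.png')
a=cv2.imread('pics/t1.png')[150:250,170:290]; b=cv2.imread('pics/s1.png')[110:260,200:350]
cv2.imwrite('pics/c1.png',np.hstack([cv2.resize(a,(480,400)),cv2.resize(b,(400,400))[:,:320]]))
print(go([.518,.0705,.156],-1.4))
```

```text
[0.51886384 0.06886779 0.26552324] [ 6.20743063e-02  2.33925685e-01  1.58257996e+00 -2.45164017e-04
  1.32646420e+00  1.65545335e+00]
(array([ -0.5,  -2.7, 110. ]), array([ 0.   ,  0.001, -0.   ]))
```

View pics/c1.png

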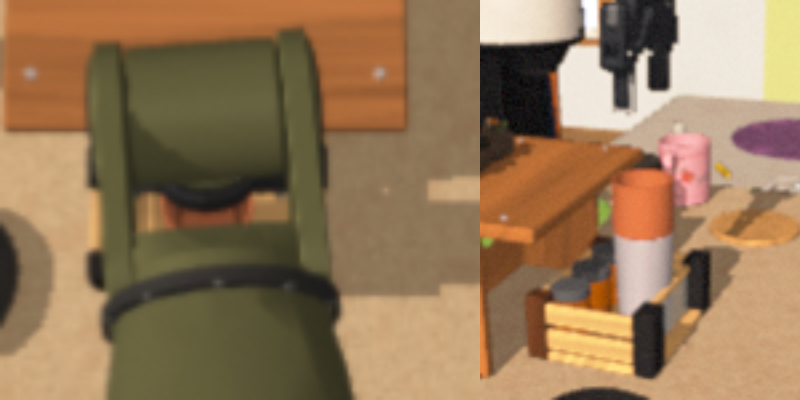

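The gripper hangs squarely over the beaker; the left crop shows the beaker at (208,205) below the wrist, and the right crop shows its rim at (640,175). Descend.

To row units: 60 mm is 0.06, 50 mm is 0.05.

carry_out(deltas=[[[-0.001,-0.001,0.03,0,0,0],[-0.001,-0.001,0.05,0,0,0],[-0.001,-0.001,0.06,0,0,0],[-0.001,-0.001,0.06,0,0,0],[-0.001,-0.001,0.06,0,0,0]]])

```text
time: 2.28
tool_pos: [0.5178, 0.0694, 0.2069]
tool_rot: [3.141, -0.038, 0.0]
wrist_force: [-0.2, -0.4, 0.8]
gripper_width: 0.999
grip_force: 0.0
```

To row units: 50 mm is 0.05, 40 mm is 0.04.

carry_out(deltas=[[[0,-0.001,0.02,0,0,0],[0,-0.001,0.04,0,0,0],[0,-0.001,0.05,0,0,0],[0,-0.001,0.05,0,0,0],[0,-0.001,0.05,0,0,0]]])

```text
time: 2.7
tool_pos: [0.5181, 0.0711, 0.1573]
tool_rot: [-3.141, 0.037, -0.001]
wrist_force: [0.2, 0.2, 0.6]
gripper_width: 1.001
grip_force: 0.0
```

carry_out(deltas=[[[0,0,0,0,0,0],[0,0,0,0,0,0],[0,0,0,0,0,0],[0,0,0,0,0,0],[0,0,0,0,0,0],[0,0,0,0,0,0],[0,0,0,0,0,0],[0,0,0,0,0,0]]], hand=0.3, squeeze=20)

```text
time: 3.37
tool_pos: [0.5183, 0.0713, 0.1577]
tool_rot: [-3.141, 0.036, -0.004]
wrist_force: [-2.2, 0.3, 7.0]
gripper_width: 0.743
grip_force: 20.8
```

To row units: -95 mm is -0.095, -80 mm is -0.08.

carry_out(deltas=[[[0,0,0,0,0,0],[0,0,-0.006,0,0,0],[0,0,-0.014,0,0,0],[0,0,-0.024,0,0,0],[0,0,-0.036,0,0,0],[0,0,-0.05,0,0,0],[0,0,-0.064,0,0,0],[0,0,-0.08,0,0,0],[0,0,-0.095,0,0,0],[0,0,-0.095,0,0,0]]], squeeze=40)

```text
time: 4.2
tool_pos: [0.5185, 0.0713, 0.255]
tool_rot: [-3.141, 0.036, -0.008]
wrist_force: [-0.1, -0.6, 0.3]
gripper_width: 0.739
grip_force: 44.0
```

Run:
```python
from h import *
print(go([.481,-.265,.25],-1.4))
f=grab('top'); save(f,'t2.png'); g=grab('side'); save(g,'s2.png')
a=cv2.imread('pics/t2.png')[150:250,170:290]; b=cv2.imread('pics/s2.png')[110:260,200:350]
cv2.imwrite('pics/c2.png',np.hstack([cv2.resize(a,(480,400)),cv2.resize(b,(400,400))[:,:320]]))
```

```text
(array([-29.7, 337.1,   4.7]), array([-0.   , -0.005,  0.001]))
```

View pics/c2.png

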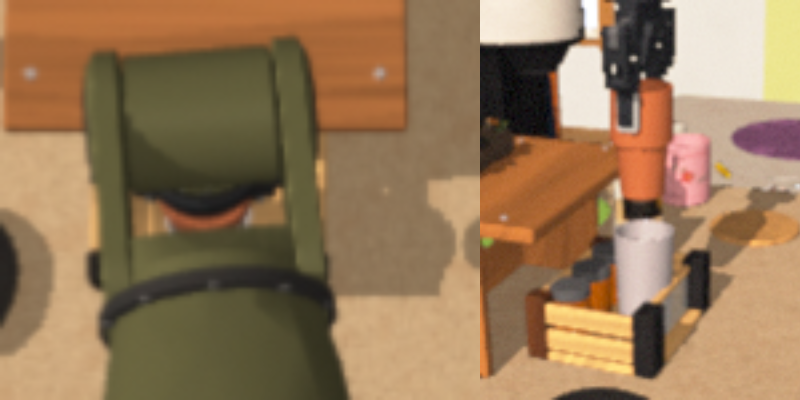

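The beaker is clear: foot at (640,208), above the empty cup rim at (640,232), and the crate has not shifted. Next, carry it over the trivet.

To row units: 325 mm is 0.325, 298 mm is 0.298.

carry_out(deltas=[[[-0.001,0.01,0,0,0,0],[-0.003,0.035,0,0,0,0],[-0.006,0.07,0,0,0,0],[-0.01,0.108,0,0,0,0],[-0.014,0.146,0,0,0,0],[-0.017,0.184,0,0,0,0],[-0.02,0.222,0,0,0,0],[-0.024,0.26,0,0,0,0],[-0.027,0.298,0,0,0,0],[-0.029,0.325,0,0,0,0]]])

```text
time: 5.13
tool_pos: [0.4796, -0.2562, 0.2502]
tool_rot: [-3.141, 0.039, 0.003]
wrist_force: [0.5, -0.1, -0.7]
gripper_width: 0.74
grip_force: 44.3
```

To row units: 145 mm is 0.145, 140 mm is 0.14.

carry_out(deltas=[[[-0.001,0.011,0,0,0,0],[-0.001,0.011,0.02,0,0,0],[-0.001,0.011,0.05,0,0,0],[-0.001,0.011,0.08,0,0,0],[-0.001,0.011,0.11,0,0,0],[-0.001,0.011,0.13,0,0,0],[-0.001,0.011,0.14,0,0,0],[-0.001,0.011,0.145,0,0,0],[-0.001,0.011,0.145,0,0,0]]])

```text
time: 5.88
tool_pos: [0.4797, -0.2639, 0.1058]
tool_rot: [-3.141, 0.036, 0.002]
wrist_force: [0.5, -0.2, -1.3]
gripper_width: 0.737
grip_force: 44.3
```

To row units: 5 mm is 0.005, 4 mm is 0.004.

carry_out(deltas=[[[0,0,0.002,0,0,0],[0,0,0.004,0,0,0],[0,0,0.005,0,0,0],[0,0,0.005,0,0,0]]])

```text
time: 6.22
tool_pos: [0.48, -0.2641, 0.1017]
tool_rot: [3.141, -0.036, 0.001]
wrist_force: [-0.4, -0.4, -1.6]
gripper_width: 0.742
grip_force: 44.3
```

To row units: 1.5 mm is 0.0015, 1 mm is 0.001.

carry_out(deltas=[[[0,0,0.0005,0,0,0],[0,0,0.001,0,0,0],[0,0,0.0015,0,0,0]]])

```text
time: 6.47
tool_pos: [0.4801, -0.2641, 0.1003]
tool_rot: [3.141, -0.036, 0.001]
wrist_force: [-2.5, 2.5, 9.1]
gripper_width: 0.74
grip_force: 44.9
```

Contact at the expected height (9 N upward). Release and retreat straight up.

To row units: -0.5 mm is -0.0005.

carry_out(deltas=[[[0,0,-0.0005,0,0,0],[0,0,-0.0005,0,0,0],[0,0,-0.0005,0,0,0],[0,0,-0.0005,0,0,0],[0,0,-0.0005,0,0,0],[0,0,-0.0005,0,0,0]]], hand=-1)

```text
time: 6.97
tool_pos: [0.4799, -0.264, 0.1002]
tool_rot: [-3.141, 0.036, 0.0]
wrist_force: [-0.4, -0.3, -0.0]
gripper_width: 1.0
grip_force: 0.0
```

carry_out(deltas=[[[0,0,-0.01,0,0,0],[0,0,-0.03,0,0,0],[0,0,-0.06,0,0,0],[0,0,-0.095,0,0,0],[0,0,-0.125,0,0,0],[0,0,-0.15,0,0,0],[0,0,-0.15,0,0,0]]])

```text
time: 7.55
tool_pos: [0.481, -0.2646, 0.2566]
tool_rot: [3.137, -0.036, 0.012]
wrist_force: [-0.4, 0.3, 0.6]
gripper_width: 1.0
grip_force: 0.0
```

Run:
```python
from h import *
g=grab('side'); P=cloud(g); hs=cv2.cvtColor(g['frame'],cv2.COLOR_RGB2HSV)
k=(hs[...,0]<12)&(hs[...,1]>110)&(np.hypot(P[...,0]-.48,P[...,1]+.264)<.06)&(P[...,2]>.02)&(P[...,2]<.16)
print(k.sum(),P[k].min(0),P[k].max(0),P[k].mean(0))
print(go([.38,.13,.20],-1.3,45)); save(g,'s3.png')
print(r.state()['joint_positions'], r.state()['tool_pos'])
a=cv2.imread('pics/s3.png')[100:260,200:400]; cv2.imwrite('pics/c3.png',cv2.resize(a,None,fx=3,fy=3))
```

```text
459 [ 0.45184368 -0.29704227  0.02027919] [ 0.50987001 -0.22898994  0.12090918] [ 0.47806949 -0.24833958  0.08061063]
(array([-109.8, -392. ,   52.1]), array([0.003, 0.781, 0.001]))
[-5.69759678e-01  2.95736519e-01  1.53257548e+00  1.29115271e-05
  1.30787926e+00  1.02418001e+00] [ 0.48045795 -0.26432595  0.25366756]
```

View pics/c3.png

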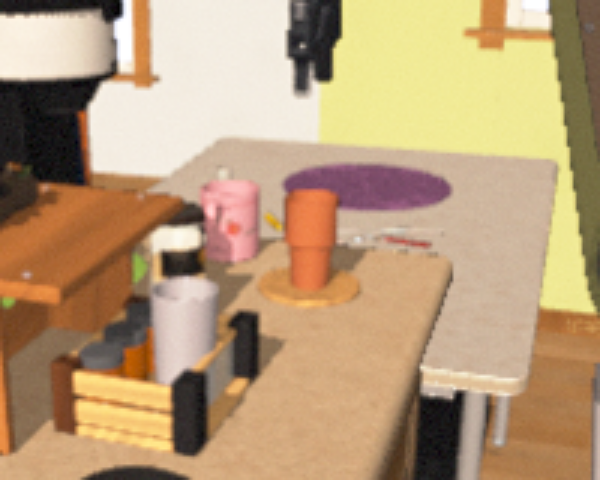

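The beaker stands upright on the trivet at (312,240) in the crop, and the trivet top and beaker bottom meet cleanly. Next I'll shut the gripper and tilt it for pushing.

To row units: -262 mm is -0.262, -240 mm is -0.24, 0.78 rad is 0.3724.

carry_out(deltas=[[[0,-0.04,0,0,0.0477,0],[0,-0.08,0,0,0.0955,0],[-0.02,-0.12,0,0,0.1432,0],[-0.04,-0.15,0,0,0.191,0],[-0.06,-0.185,0,0,0.2387,0],[-0.07,-0.215,0,0,0.2865,0],[-0.075,-0.24,0.02,0,0.3342,0],[-0.075,-0.262,0.04,0,0.3724,0],[-0.075,-0.262,0.06,0,0.3724,0],[-0.075,-0.262,0.06,0,0.3724,0]]], hand=1)

```text
time: 8.43
tool_pos: [0.4088, 0.001, 0.1866]
tool_rot: [2.902, -0.031, 1.183]
wrist_force: [-0.1, 0.5, 0.5]
gripper_width: 0.001
grip_force: 0.0
```

Run:
```python
from h import *
s=r.state(); print(s['joint_positions'],s['tool_pos'],tool()[1].round(3),s['wrist_force'])
print(go([.415,-.001,.10],-1.3,45), go([.415,-.001,.045],-1.3,45))
```

```text
[-0.12790875 -0.21096081  2.39860859  0.3926134   0.19737235  1.10874624] [0.40877702 0.00095485 0.18660612] [[ 0.715 -0.021  0.699]
 [-0.015 -1.    -0.014]
 [ 0.699 -0.    -0.715]] [-0.10385017  0.5318481   0.52268567]
(array([-56.1,   1.9,  66.3]), array([-0.002,  0.011,  0.001])) (array([-94.5,   1.9, 105.6]), array([-0.002,  0.011,  0.001]))
```

```bash
cat > ik.py <<'E'
import numpy as np
from scipy.optimize import least_squares, fsolve
D=[(.300475,1.52163,.2415,-.4939,.2557),(.03199,1.80957,.3805,-.2117,.2663),(.23393,1.58258,.5189,.0689,.2655),(.29574,1.53258,.4805,-.2643,.2537)]
def f(p):
    a,L1,L2,H=p;o=[]
    for j2,j3,x,y,z in D:
        o+=[a+L1*np.sin(j2)+L2*np.sin(j2+j3)-np.sqrt(x*x+y*y-.037**2), H+L1*np.cos(j2)+L2*np.cos(j2+j3)-z]
    return o
s=least_squares(f,[0,.45,.45,0]); a,L1,L2,H=s.x; print(s.x.round(3),np.abs(s.fun).max())
# d from tilted state
d=[]
j2,s2=-.21096,2.18765
wr,wz=a+L1*np.sin(j2)+L2*np.sin(s2),L1*np.cos(j2)+L2*np.cos(s2)+H
# wz(+d) = z + d*cos(t); wr = r - d sin t ; t=.774
t=np.arcsin(.699); print('d est',(.407-wr)/np.sin(t),(.1866-wz)/(1-np.cos(t)))
d=np.mean([(.407-wr)/np.sin(t),(.1866-wz)/(1-np.cos(t))])
for tilt in (0,15,25,35,45):
    t=np.radians(tilt);row=[]
    for r in (.40,.43,.46,.49,.52,.55,.58):
        R=r-d*np.sin(t)-a; Z=.045+d*np.cos(t)-(H+d); q=(R*R+Z*Z-L1**2-L2**2)/(2*L1*L2); j3=np.arccos(q); j2=np.arctan2(R,Z)-np.arctan2(L2*np.sin(j3),L1+L2*np.cos(j3)); row.append('%.2f/%.2f'%(j3,np.pi-t-j2-j3))
    print(tilt,row)
E
python3 ik.py
```

```text
[-0.001  0.428  0.437 -0.045] 0.0006609335715240805
d est 0.20192488225687188 0.22971165365120183
0 ['2.15/0.73', '2.07/0.76', '1.99/0.78', '1.91/0.81', '1.83/0.84', '1.74/0.87', '1.65/0.91']
15 ['2.30/0.42', '2.22/0.43', '2.15/0.46', '2.07/0.48', '1.99/0.51', '1.90/0.54', '1.82/0.57']
25 ['2.39/0.19', '2.32/0.20', '2.24/0.22', '2.17/0.24', '2.09/0.27', '2.01/0.30', '1.92/0.33']
35 ['2.48/-0.07', '2.41/-0.05', '2.33/-0.03', '2.26/-0.01', '2.18/0.02', '2.10/0.05', '2.02/0.08']
45 ['2.56/-0.35', '2.48/-0.33', '2.41/-0.31', '2.34/-0.28', '2.26/-0.25', '2.18/-0.22', '2.10/-0.19']
```

Run:
```python
from h import *
print(go([.41,-.001,.15],-1.3,15), go([.425,-.001,.042],-1.3,15))
```

```text
(array([-24.7,   1.9,  27.1]), array([-0.001, -0.512,  0.001])) (array([-89.5,   1.7, 114.8]), array([-0.001, -0.512,  0.001]))
```

To row units: 114 mm is 0.114, 95 mm is 0.095, -0.512 rad is -0.2445.

carry_out(deltas=[[[-0.01,0.001,0.01,0,-0.0573,0],[-0.02,0.002,0.02,0,-0.1146,0],[-0.025,0.002,0.027,0,-0.1719,0],[-0.025,0.002,0.027,0,-0.2292,0],[-0.025,0.002,0.027,0,-0.2445,0],[-0.04,0.002,0.05,0,-0.2445,0],[-0.06,0.002,0.075,0,-0.2445,0],[-0.075,0.002,0.095,0,-0.2445,0],[-0.089,0.002,0.114,0,-0.2445,0],[-0.089,0.002,0.114,0,-0.2445,0]]])

```text
time: 9.27
tool_pos: [0.4269, -0.0035, 0.0439]
tool_rot: [3.111, -0.039, 0.409]
wrist_force: [-0.1, 0.1, 0.1]
gripper_width: 0.003
grip_force: 0.0
```

```bash
cat >> h.py <<'E'
RK=np.array([.660,.069]); RY=-1.05
def crate(tag=None):
    """side-view + top-view fit of crate pose: fit dark posts/top z~.07 points"""
    f=grab('top'); g=grab('side')
    if tag: save(f,'t%s.png'%tag); save(g,'s%s.png'%tag)
    out=[]
    for q,nm in((f,'top'),(g,'side')):
        P=cloud(q); im=q['frame'].astype(int)
        x,y,z=P[...,0],P[...,1],P[...,2]
        k=(im.max(-1)<75)&(z>.006)&(z<.078)&(x>.44)&(x<.63)&(y>-.05)&(y<.20)
        n,l,st,c=cv2.connectedComponentsWithStats(k.astype(np.uint8))
        for i in range(1,n):
            if st[i,4]>12:
                p=P[l==i]; out.append((nm,st[i].tolist(),p.min(0).round(4).tolist(),np.median(p,0).round(4).tolist(),p.max(0).round(4).tolist()))
    return out
E
python3 - <<'E'
from h import *
s=r.state(); print(s['joint_positions'],s['tool_pos'],tool()[1].round(3),s['wrist_force'])
for o in crate('4'): print(*o)
E
```

```text
[-0.104436    0.27998825  2.17767255  0.04902555  0.42369625  1.44907631] [ 0.42687719 -0.00349085  0.04385328] [[ 0.966 -0.025  0.258]
 [-0.024 -1.    -0.007]
 [ 0.258  0.    -0.966]] [-0.08153515  0.13271858  0.12151667]
top [234, 183, 15, 11, 89] [0.5575, -0.0114, 0.0136] [0.5744, 0.0118, 0.0709] [0.5886, 0.0326, 0.0768]
top [216, 184, 13, 8, 68] [0.5607, 0.0502, 0.0396] [0.5759, 0.0667, 0.0712] [0.583, 0.0861, 0.0775]
top [192, 213, 12, 9, 94] [0.4755, 0.1279, 0.0149] [0.485, 0.1417, 0.0686] [0.4972, 0.1582, 0.0756]
top [241, 213, 11, 10, 96] [0.4718, -0.0161, 0.0132] [0.4792, -0.0011, 0.069] [0.4943, 0.014, 0.0765]
side [235, 199, 15, 15, 112] [0.567, -0.012, 0.0659] [0.5821, 0.056, 0.0731] [0.6053, 0.1009, 0.0755]
side [276, 204, 10, 22, 168] [0.4705, -0.0061, 0.0102] [0.4782, 0.0127, 0.0466] [0.4951, 0.0185, 0.0727]
side [258, 224, 11, 27, 273] [0.4752, 0.1368, 0.0061] [0.4826, 0.159, 0.0435] [0.4972, 0.1638, 0.0726]
```

To row units: 41 mm is 0.041, -2.5 mm is -0.0025.

carry_out(deltas=[[[0.0097,-0.0025,0.0026,0,0,0],[0.0193,-0.003,0.0052,0,0,0],[0.024,-0.003,0.0064,0,0,0],[0.027,-0.003,0.0072,0,0,0],[0.03,-0.003,0.008,0,0,0],[0.033,-0.003,0.0088,0,0,0],[0.036,-0.003,0.0096,0,0,0],[0.039,-0.003,0.0104,0,0,0],[0.041,-0.003,0.011,0,0,0],[0.041,-0.003,0.011,0,0,0]]])

```text
time: 10.2
tool_pos: [0.4691, -0.0014, 0.0475]
tool_rot: [3.11, -0.037, 0.414]
wrist_force: [-11.2, -6.7, 3.6]
gripper_width: 0.002
grip_force: 5.6
```

Run:
```python
from h import *
s=r.state(); print(s['joint_positions'],s['tool_pos'],s['wrist_force'])
for o in crate('5'): print(*o)
```

```text
[-0.08868346  0.34257857  2.07023522  0.03659015  0.46471407  1.47525916] [ 0.46914407 -0.00135253  0.04754581] [-11.2349003   -6.73084836   3.57583049]
top [215, 184, 12, 5, 52] [0.5699, 0.0562, 0.0458] [0.577, 0.0741, 0.0708] [0.5839, 0.0891, 0.0769]
top [232, 184, 12, 6, 49] [0.57, 0.0054, 0.0429] [0.5759, 0.0206, 0.0701] [0.5823, 0.0383, 0.0768]
top [202, 186, 8, 6, 17] [0.5655, 0.1072, 0.0381] [0.5684, 0.116, 0.056] [0.5787, 0.1279, 0.0723]
top [241, 209, 12, 8, 71] [0.4875, -0.0188, 0.0517] [0.497, -0.0014, 0.0699] [0.5066, 0.0135, 0.0769]
top [193, 212, 11, 10, 94] [0.4787, 0.1266, 0.014] [0.4876, 0.1406, 0.0688] [0.5005, 0.1555, 0.0778]
side [231, 200, 16, 15, 145] [0.5679, -0.0018, 0.0644] [0.5894, 0.0655, 0.0729] [0.6202, 0.0961, 0.0754]
side [272, 203, 21, 23, 199] [0.4499, -0.0089, 0.0101] [0.4884, 0.0121, 0.0526] [0.5067, 0.0356, 0.078]
side [257, 224, 11, 27, 263] [0.4766, 0.1337, 0.0061] [0.4855, 0.1578, 0.0446] [0.4996, 0.1624, 0.0736]
```

To row units: -144 mm is -0.144, -28.5 mm is -0.0285.

carry_out(deltas=[[[-0.024,0,-0.0065,0,0,0],[-0.025,-0.04,-0.006,0,0,0],[-0.026,-0.078,-0.0055,0,0,0],[-0.028,-0.116,-0.005,0,0,0],[-0.0285,-0.144,-0.0045,0,0,0],[-0.0285,-0.144,-0.0045,0,0,0],[-0.021,-0.144,-0.0025,0,0,0],[-0.014,-0.144,-0.0005,0,0,0],[-0.011,-0.144,0.0003,0,0,0],[-0.008,-0.144,0.001,0,0,0]]])

```text
time: 11.13
tool_pos: [0.4656, 0.1423, 0.0437]
tool_rot: [3.11, -0.039, 0.414]
wrist_force: [-18.9, 7.0, 9.3]
gripper_width: 0.005
grip_force: 8.8
```

To row units: 24 mm is 0.024, 21 mm is 0.021.

carry_out(deltas=[[[0.003,0,0.0008,0,0,0],[0.006,0,0.0016,0,0,0],[0.009,0,0.0024,0,0,0],[0.012,0,0.0032,0,0,0],[0.015,0,0.004,0,0,0],[0.018,0,0.0048,0,0,0],[0.021,0,0.0056,0,0,0],[0.024,0,0.0064,0,0,0],[0.024,0,0.0064,0,0,0]]])

```text
time: 11.88
tool_pos: [0.4907, 0.1417, 0.0436]
tool_rot: [3.11, -0.039, 0.414]
wrist_force: [-7.6, 6.7, 0.2]
gripper_width: -0.001
grip_force: 4.0
```

Run:
```python
from h import *
s=r.state(); print(s['joint_positions'],s['tool_pos'],s['wrist_force'],tool()[1].round(3))
for o in crate('6'): print(*o)
```

```text
[ 0.23907435  0.42572418  1.95313905 -0.14109053  0.51091626  1.94951969] [0.4907285  0.1417234  0.04362658] [-7.56346866  6.69105718  0.20139168] [[ 0.965 -0.025  0.262]
 [-0.024 -1.    -0.007]
 [ 0.262  0.    -0.965]]
top [193, 202, 11, 8, 66] [0.5084, 0.1257, 0.0617] [0.5185, 0.1403, 0.0696] [0.5301, 0.1553, 0.0757]
top [242, 206, 11, 10, 96] [0.4923, -0.0198, 0.0136] [0.5016, -0.0043, 0.0683] [0.5153, 0.0103, 0.0764]
side [227, 197, 15, 16, 110] [0.5847, -0.0225, 0.0664] [0.6055, 0.0648, 0.0732] [0.6252, 0.1039, 0.0749]
side [271, 212, 9, 14, 48] [0.471, -0.0136, 0.0086] [0.4941, 0.0084, 0.0249] [0.5008, 0.125, 0.0688]
side [247, 222, 23, 27, 313] [0.4669, 0.1339, 0.0063] [0.5115, 0.1568, 0.0475] [0.529, 0.1817, 0.0777]
```

To row units: 146 mm is 0.146, -25.5 mm is -0.0255.

carry_out(deltas=[[[-0.029,0,-0.008,0,0,0],[-0.028,0.04,-0.0077,0,0,0],[-0.027,0.078,-0.0074,0,0,0],[-0.026,0.116,-0.007,0,0,0],[-0.0255,0.146,-0.007,0,0,0],[-0.0255,0.146,-0.007,0,0,0],[-0.018,0.146,-0.005,0,0,0],[-0.014,0.146,-0.004,0,0,0],[-0.011,0.146,-0.003,0,0,0],[-0.008,0.146,-0.0022,0,0,0]]])

```text
time: 12.82
tool_pos: [0.4782, -0.0023, 0.0433]
tool_rot: [3.111, -0.034, 0.412]
wrist_force: [-18.7, -5.8, 8.7]
gripper_width: -0.001
grip_force: 8.6
```

carry_out(deltas=[[[0.003,0,0.0008,0,0,0],[0.006,0,0.0016,0,0,0],[0.009,0,0.0024,0,0,0],[0.012,0,0.0032,0,0,0],[0.015,0,0.004,0,0,0],[0.018,0,0.0048,0,0,0],[0.021,0,0.0056,0,0,0],[0.024,0,0.0064,0,0,0],[0.026,0,0.007,0,0,0],[0.026,0,0.007,0,0,0]]])

```text
time: 13.65
tool_pos: [0.5051, -0.0029, 0.0431]
tool_rot: [3.111, -0.034, 0.412]
wrist_force: [-9.1, -6.4, 0.8]
gripper_width: -0.001
grip_force: 4.6
```

Run:
```python
from h import *
s=r.state(); print(s['joint_positions'],s['tool_pos'],s['wrist_force'])
for o in crate('7'): print(*o)
```

```text
[-0.08532549  0.41302231  1.97543264  0.03466085  0.49074891  1.47876832] [ 0.50513797 -0.00286955  0.04305061] [-9.11901457 -6.44838816  0.79435584]
top [241, 197, 11, 7, 63] [0.5248, -0.0176, 0.0628] [0.5336, -0.0024, 0.0699] [0.5424, 0.0127, 0.0758]
top [193, 200, 11, 10, 100] [0.5143, 0.1255, 0.0117] [0.5222, 0.1402, 0.0681] [0.5367, 0.1551, 0.0777]
side [222, 200, 13, 13, 79] [0.6024, 0.012, 0.0652] [0.6198, 0.0768, 0.0734] [0.6297, 0.0959, 0.0752]
side [261, 201, 22, 23, 210] [0.4806, -0.0275, 0.0091] [0.5235, 0.0109, 0.0517] [0.5417, 0.039, 0.0779]
side [245, 222, 10, 27, 253] [0.5135, 0.133, 0.0061] [0.5209, 0.1571, 0.0439] [0.5352, 0.1631, 0.073]
```

To row units: -144 mm is -0.144, -32.5 mm is -0.0325.

carry_out(deltas=[[[-0.029,0,-0.008,0,0,0],[-0.03,-0.04,-0.008,0,0,0],[-0.031,-0.078,-0.0085,0,0,0],[-0.032,-0.116,-0.0087,0,0,0],[-0.0325,-0.144,-0.009,0,0,0],[-0.0325,-0.144,-0.009,0,0,0],[-0.022,-0.144,-0.006,0,0,0],[-0.015,-0.144,-0.0042,0,0,0],[-0.011,-0.144,-0.0032,0,0,0],[-0.008,-0.144,-0.0024,0,0,0]]])

```text
time: 14.58
tool_pos: [0.5003, 0.1408, 0.0437]
tool_rot: [3.11, -0.036, 0.413]
wrist_force: [-19.8, 7.3, 11.3]
gripper_width: -0.001
grip_force: 9.4
```

To row units: 28 mm is 0.028, 25 mm is 0.025.

carry_out(deltas=[[[0.003,0,0.0008,0,0,0],[0.006,0,0.0016,0,0,0],[0.01,0,0.0027,0,0,0],[0.014,0,0.0038,0,0,0],[0.018,0,0.0048,0,0,0],[0.022,0,0.006,0,0,0],[0.025,0,0.0067,0,0,0],[0.028,0,0.0075,0,0,0],[0.028,0,0.0075,0,0,0]]])

```text
time: 15.33
tool_pos: [0.5293, 0.1401, 0.0437]
tool_rot: [3.111, -0.036, 0.414]
wrist_force: [-7.9, 6.7, 0.3]
gripper_width: 0.003
grip_force: 4.1
```

Run:
```python
from h import *
s=r.state(); print(s['joint_positions'],s['tool_pos'],s['wrist_force'],tool()[1].round(3))
for o in crate('8'): print(*o)
```

```text
[ 0.21699543  0.48569965  1.85384563 -0.1200273   0.54813192  1.90569558] [0.52927738 0.14012312 0.04366406] [-7.85786122  6.71930918  0.2989487 ] [[ 0.965 -0.023  0.261]
 [-0.023 -1.    -0.006]
 [ 0.261  0.    -0.965]]
top [193, 190, 11, 6, 54] [0.5503, 0.125, 0.0633] [0.559, 0.1383, 0.0694] [0.5665, 0.1548, 0.0747]
top [242, 194, 11, 10, 101] [0.5289, -0.021, 0.0129] [0.5383, -0.0053, 0.0692] [0.5515, 0.0096, 0.0775]
side [225, 204, 5, 6, 16] [0.6222, 0.0462, 0.0655] [0.6263, 0.0678, 0.0725] [0.6297, 0.0733, 0.0752]
side [233, 205, 35, 41, 394] [0.5068, -0.0103, 0.0062] [0.5467, 0.1538, 0.0427] [0.5682, 0.1794, 0.0774]
```

To row units: 145 mm is 0.145, -9.8 mm is -0.0098, 0.227 rad is 0.1084.

carry_out(deltas=[[[-0.04,0,-0.011,0,0,0],[-0.042,0.04,-0.0105,0,0.0382,0],[-0.041,0.078,-0.01,0,0.0764,0],[-0.041,0.116,-0.01,0,0.1084,0],[-0.0405,0.145,-0.0098,0,0.1084,0],[-0.0405,0.145,-0.0098,0,0.1084,0],[-0.03,0.145,-0.007,0,0.1084,0],[-0.024,0.145,-0.0053,0,0.1084,0],[-0.02,0.145,-0.0043,0,0.1084,0],[-0.02,0.145,-0.0043,0,0.1084,0]]])

```text
time: 16.27
tool_pos: [0.5072, -0.0043, 0.0435]
tool_rot: [3.04, -0.035, 0.769]
wrist_force: [-0.5, 0.9, -0.1]
gripper_width: 0.004
grip_force: 0.0
```

Run:
```python
from h import *
s=r.state(); print(s['joint_positions'],s['tool_pos'],s['wrist_force'],tool()[1].round(3))
for o in crate('9'): print(*o)
a=cv2.imread('pics/t9.png')[120:240,160:290]; b=cv2.imread('pics/s9.png')[140:270,200:310]
cv2.imwrite('pics/c9.png',np.hstack([cv2.resize(a,(433,400)),cv2.resize(b,(338,400))]))
```

```text
[-0.09572312  0.38197681  2.09715153  0.20374911  0.17163864  1.30627994] [ 0.50724097 -0.0043041   0.04345372] [-0.51774097  0.91898212 -0.06709215] [[ 0.88  -0.023  0.475]
 [-0.021 -1.    -0.011]
 [ 0.475 -0.    -0.88 ]]
top [193, 190, 12, 10, 102] [0.5446, 0.124, 0.0153] [0.5535, 0.1392, 0.0672] [0.5668, 0.1551, 0.0752]
top [242, 194, 11, 11, 101] [0.5261, -0.021, 0.0185] [0.5381, -0.0053, 0.0677] [0.5515, 0.0097, 0.0752]
top [243, 207, 8, 4, 22] [0.5026, -0.0151, 0.0427] [0.509, -0.0053, 0.0663] [0.5157, 0.007, 0.0755]
top [237, 210, 5, 5, 13] [0.4917, 0.0131, 0.0668] [0.4973, 0.0193, 0.0703] [0.5037, 0.0253, 0.0738]
side [258, 201, 10, 23, 177] [0.529, -0.0128, 0.0079] [0.5357, 0.0096, 0.0457] [0.5518, 0.0172, 0.0727]
side [225, 204, 5, 6, 15] [0.6231, 0.0487, 0.0657] [0.6257, 0.0661, 0.0724] [0.629, 0.0739, 0.0746]
side [269, 206, 12, 12, 52] [0.4803, -0.0006, 0.0295] [0.5026, 0.0115, 0.0551] [0.5194, 0.0406, 0.0776]
side [233, 220, 12, 26, 270] [0.5444, 0.1318, 0.0068] [0.5513, 0.1553, 0.0433] [0.5685, 0.1607, 0.0724]
```

View pics/c9.png

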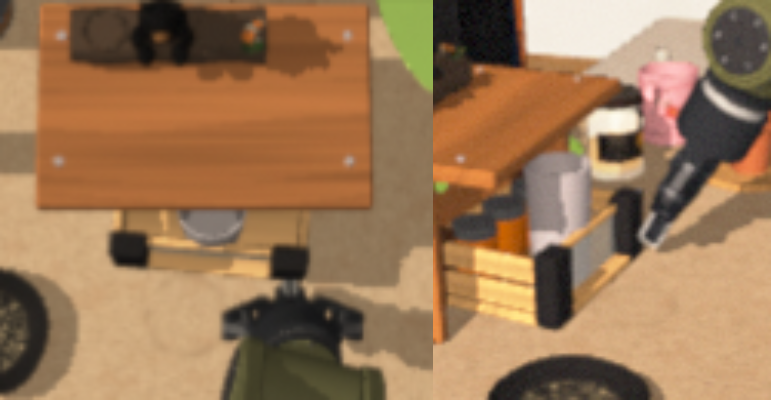

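The left crop shows the posts at (127,247) and (289,260), the cup going under the shelf edge, and the fingers right behind the right post. In the right crop the fingertips are at (650,238), touching the right post low. Push it.

To row units: 30 mm is 0.03, 3.5 mm is 0.0035.

carry_out(deltas=[[[0.0035,0,0.0019,0,0,0],[0.007,0,0.0038,0,0,0],[0.0105,0,0.0057,0,0,0],[0.014,0,0.0076,0,0,0],[0.0175,0,0.0095,0,0,0],[0.021,0,0.0114,0,0,0],[0.0245,0,0.0133,0,0,0],[0.028,0,0.0152,0,0,0],[0.03,-0.001,0.0163,0,0,0],[0.03,-0.001,0.0163,0,0,0]]])

```text
time: 17.2
tool_pos: [0.5396, -0.0044, 0.0423]
tool_rot: [3.042, -0.036, 0.763]
wrist_force: [-6.2, -4.8, 0.4]
gripper_width: 0.0
grip_force: 3.4
```

Run:
```python
from h import *
s=r.state(); print(s['joint_positions'],s['tool_pos'],s['wrist_force'],tool()[1].round(3))
for o in crate('10'): print(*o)
```

```text
[-0.08861547  0.43549078  2.01035495  0.15074298  0.20744674  1.36591449] [ 0.53962435 -0.00437528  0.04231812] [-6.20261619 -4.84451816  0.4094414 ] [[ 0.881 -0.023  0.472]
 [-0.021 -1.    -0.011]
 [ 0.472 -0.    -0.882]]
top [241, 184, 11, 12, 105] [0.5522, -0.0195, 0.0122] [0.5663, -0.0039, 0.0681] [0.5815, 0.0117, 0.0743]
top [193, 187, 11, 11, 104] [0.5534, 0.1249, 0.007] [0.5598, 0.1399, 0.0672] [0.5753, 0.1549, 0.0751]
top [243, 195, 8, 5, 22] [0.5367, -0.0168, 0.0311] [0.5417, -0.0062, 0.0641] [0.5541, 0.0066, 0.077]
top [236, 199, 6, 5, 15] [0.5243, 0.0127, 0.0675] [0.5305, 0.0215, 0.0711] [0.536, 0.0275, 0.0777]
side [249, 200, 10, 22, 147] [0.5582, -0.0126, 0.0068] [0.5658, 0.0101, 0.0503] [0.5795, 0.0177, 0.0728]
side [259, 203, 14, 14, 61] [0.5066, 0.0002, 0.0289] [0.5328, 0.0113, 0.0625] [0.5494, 0.043, 0.078]
side [231, 220, 11, 26, 255] [0.5518, 0.1332, 0.0066] [0.5586, 0.156, 0.0448] [0.5737, 0.1611, 0.0732]
```

To row units: -144 mm is -0.144, -29.4 mm is -0.0294.

carry_out(deltas=[[[-0.026,0,-0.014,0,0,0],[-0.027,-0.038,-0.0145,0,0,0],[-0.028,-0.076,-0.015,0,0,0],[-0.029,-0.114,-0.0154,0,0,0],[-0.0294,-0.144,-0.0158,0,0,0],[-0.0294,-0.144,-0.0158,0,0,0],[-0.0294,-0.144,-0.0158,0,0,0],[-0.02,-0.144,-0.0107,0,0,0],[-0.012,-0.144,-0.0064,0,0,0],[-0.009,-0.144,-0.0048,0,0,0]]])

```text
time: 18.13
tool_pos: [0.5341, 0.1408, 0.0431]
tool_rot: [3.041, -0.033, 0.768]
wrist_force: [-17.3, 7.5, 9.4]
gripper_width: -0.002
grip_force: 8.6
```

carry_out(deltas=[[[0.0035,0,0.0019,0,0,0],[0.007,0,0.0038,0,0,0],[0.0105,0,0.0056,0,0,0],[0.014,0,0.0075,0,0,0],[0.0175,0,0.0094,0,0,0],[0.021,0,0.0112,0,0,0],[0.0245,0,0.0131,0,0,0],[0.0245,0,0.0131,0,0,0]]])

```text
time: 18.8
tool_pos: [0.5607, 0.1397, 0.0426]
tool_rot: [3.041, -0.035, 0.765]
wrist_force: [-5.9, 4.1, -0.8]
gripper_width: 0.002
grip_force: 2.9
```

Run:
```python
from h import *
s=r.state(); print(s['joint_positions'],s['tool_pos'],s['wrist_force'],tool()[1].round(3))
for o in crate('11'): print(*o)
```

```text
[ 0.22505649  0.50156926  1.89595903 -0.42185025  0.2881975   2.19633122] [0.5607148  0.13967292 0.04256983] [-5.88644891  4.06662756 -0.81721741] [[ 0.881 -0.023  0.473]
 [-0.02  -1.    -0.011]
 [ 0.473  0.    -0.881]]
top [194, 183, 11, 10, 70] [0.559, 0.1233, 0.0124] [0.5823, 0.1368, 0.0619] [0.5931, 0.1523, 0.0756]
top [241, 183, 12, 10, 98] [0.5667, -0.022, 0.0087] [0.5724, -0.0041, 0.0667] [0.5852, 0.0115, 0.0773]
side [251, 214, 6, 9, 25] [0.5229, -0.0155, 0.0078] [0.5679, 0.0004, 0.0156] [0.5718, 0.1346, 0.0776]
side [221, 218, 27, 26, 330] [0.5275, 0.1265, 0.006] [0.5835, 0.1545, 0.048] [0.6041, 0.1846, 0.0766]
```

To row units: 145 mm is 0.145, 114 mm is 0.114.

carry_out(deltas=[[[-0.0305,0,-0.0165,0,0,0],[-0.03,0.038,-0.016,0,0,0],[-0.029,0.076,-0.0157,0,0,0],[-0.0285,0.114,-0.0153,0,0,0],[-0.028,0.145,-0.015,0,0,0],[-0.028,0.145,-0.015,0,0,0],[-0.028,0.145,-0.015,0,0,0],[-0.02,0.145,-0.0107,0,0,0],[-0.013,0.145,-0.007,0,0,0],[-0.01,0.145,-0.0054,0,0,0]]])

```text
time: 19.73
tool_pos: [0.5478, -0.0051, 0.0434]
tool_rot: [3.04, -0.035, 0.768]
wrist_force: [-16.4, -3.9, 9.9]
gripper_width: 0.001
grip_force: 8.1
```

To row units: 16.5 mm is 0.0165, 14 mm is 0.014.

carry_out(deltas=[[[0.0035,0,0.0019,0,0,0],[0.007,0,0.0038,0,0,0],[0.0105,0,0.0056,0,0,0],[0.014,0,0.0075,0,0,0],[0.0165,0,0.0089,0,0,0],[0.0165,0,0.0089,0,0,0]]])

```text
time: 20.23
tool_pos: [0.5649, -0.0053, 0.0423]
tool_rot: [3.042, -0.034, 0.763]
wrist_force: [-6.8, -5.4, 0.6]
gripper_width: -0.002
grip_force: 3.6
```

Run:
```python
from h import *
s=r.state(); print(s['joint_positions'],s['tool_pos'],s['wrist_force'],tool()[1].round(3))
for o in crate('12'): print(*o)
a=cv2.imread('pics/t12.png')[120:240,160:290]; b=cv2.imread('pics/s12.png')[140:270,200:310]
cv2.imwrite('pics/c12.png',np.hstack([cv2.resize(a,(433,400)),cv2.resize(b,(338,400))]))
```

```text
[-0.08590855  0.47500626  1.94251616  0.1288214   0.23535592  1.38963624] [ 0.56494825 -0.0053093   0.04232548] [-6.77960976 -5.36834983  0.56316179] [[ 0.881 -0.023  0.472]
 [-0.02  -1.    -0.011]
 [ 0.472 -0.    -0.882]]
top [195, 183, 10, 4, 39] [0.5848, 0.1233, 0.0127] [0.5867, 0.137, 0.0471] [0.5898, 0.1519, 0.0717]
top [242, 183, 10, 8, 60] [0.564, -0.0213, 0.0084] [0.5852, -0.0049, 0.0441] [0.5873, 0.0079, 0.0713]
top [237, 190, 5, 5, 14] [0.5515, 0.0119, 0.0669] [0.5575, 0.0194, 0.0708] [0.5637, 0.024, 0.0777]
side [242, 199, 23, 22, 233] [0.5316, -0.0194, 0.0073] [0.5859, 0.0084, 0.0511] [0.6046, 0.0411, 0.0779]
side [220, 218, 12, 26, 266] [0.5836, 0.1292, 0.0061] [0.5904, 0.154, 0.0426] [0.6064, 0.1597, 0.0725]
```

View pics/c12.png

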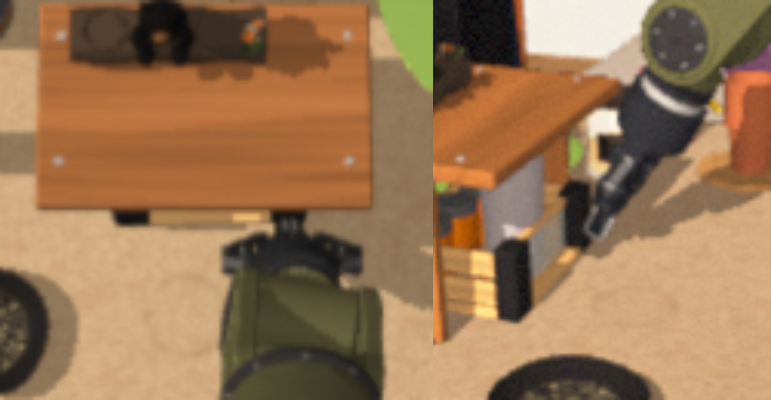

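The crate is nearly home: in the left crop only the post fronts show, at (130,215) and (290,222), under the shelf edge, and the gripper clears the shelf. The left side needs about 7 mm and the right about 2.5 mm.

To row units: -143.5 mm is -0.1435, -15.8 mm is -0.0158.

carry_out(deltas=[[[-0.0265,0,-0.014,0,0,0],[-0.027,-0.038,-0.0145,0,0,0],[-0.028,-0.076,-0.015,0,0,0],[-0.029,-0.114,-0.0154,0,0,0],[-0.0294,-0.1435,-0.0158,0,0,0],[-0.0294,-0.1435,-0.0158,0,0,0],[-0.0294,-0.1435,-0.0158,0,0,0],[-0.02,-0.1435,-0.0107,0,0,0],[-0.012,-0.1435,-0.0064,0,0,0],[-0.007,-0.1435,-0.0038,0,0,0]]])

```text
time: 21.17
tool_pos: [0.5618, 0.1388, 0.0434]
tool_rot: [3.04, -0.033, 0.769]
wrist_force: [-0.2, -0.8, -0.3]
gripper_width: 0.0
grip_force: 0.0
```

To row units: 5.5 mm is 0.0055, 4.5 mm is 0.0045.

carry_out(deltas=[[[0.0015,0,0.0008,0,0,0],[0.003,0,0.0016,0,0,0],[0.0045,0,0.0024,0,0,0],[0.0055,0,0.003,0,0,0],[0.0055,0,0.003,0,0,0]]])

```text
time: 21.58
tool_pos: [0.566, 0.1378, 0.043]
tool_rot: [3.041, -0.035, 0.765]
wrist_force: [-13.9, 2.8, 8.0]
gripper_width: -0.001
grip_force: 6.8
```

carry_out(deltas=[[[0.001,0,0.0005,0,0,0],[0.002,0,0.0011,0,0,0],[0.0027,0,0.0014,0,0,0],[0.0027,0,0.0014,0,0,0]]])

```text
time: 21.92
tool_pos: [0.5689, 0.1381, 0.043]
tool_rot: [3.041, -0.034, 0.765]
wrist_force: [-15.7, 7.2, 8.6]
gripper_width: 0.001
grip_force: 7.5
```

To row units: 1.5 mm is 0.0015, 1 mm is 0.001.

carry_out(deltas=[[[0.001,0,0.0005,0,0,0],[0.0015,0,0.0008,0,0,0],[0.0015,0,0.0008,0,0,0]]])

```text
time: 22.17
tool_pos: [0.5706, 0.1382, 0.043]
tool_rot: [3.041, -0.034, 0.765]
wrist_force: [-16.3, 8.4, 7.5]
gripper_width: 0.004
grip_force: 7.8
```

Run:
```python
from h import *
s=r.state(); print(s['joint_positions'],s['tool_pos'],s['wrist_force'],tool()[1].round(3))
for o in crate('13'): print(*o)
```

```text
[ 0.21746264  0.51482808  1.87128223 -0.39586804  0.29635665  2.16303697] [0.57056231 0.13820312 0.042984  ] [-16.31468431   8.40126887   7.50083712] [[ 0.881 -0.022  0.473]
 [-0.019 -1.    -0.011]
 [ 0.473  0.    -0.881]]
top [195, 183, 10, 7, 43] [0.5706, 0.1243, 0.0097] [0.5905, 0.1377, 0.043] [0.5939, 0.1523, 0.0718]
top [241, 183, 11, 4, 33] [0.5854, -0.0204, 0.0066] [0.5869, -0.0063, 0.0403] [0.5883, 0.0101, 0.0614]
top [204, 189, 6, 5, 17] [0.5559, 0.107, 0.0636] [0.5619, 0.113, 0.0718] [0.5676, 0.1221, 0.076]
side [218, 218, 27, 26, 324] [0.5366, 0.0933, 0.006] [0.5924, 0.1543, 0.0487] [0.6115, 0.1838, 0.0777]
```

To row units: 144 mm is 0.144, -12.6 mm is -0.0126.

carry_out(deltas=[[[-0.0265,0,-0.014,0,0,0],[-0.026,0.038,-0.014,0,0,0],[-0.025,0.076,-0.0135,0,0,0],[-0.0245,0.114,-0.013,0,0,0],[-0.024,0.144,-0.0126,0,0,0],[-0.024,0.144,-0.0126,0,0,0],[-0.024,0.144,-0.0126,0,0,0],[-0.017,0.144,-0.009,0,0,0],[-0.01,0.144,-0.0053,0,0,0],[-0.006,0.144,-0.0031,0,0,0]]])

```text
time: 23.1
tool_pos: [0.5632, -0.0056, 0.0436]
tool_rot: [3.04, -0.034, 0.77]
wrist_force: [0.8, -0.3, -0.9]
gripper_width: 0.004
grip_force: 0.0
```

carry_out(deltas=[[[0.001,0,0.0005,0,0,0],[0.002,0,0.0011,0,0,0],[0.003,0,0.0016,0,0,0],[0.004,0,0.0021,0,0,0],[0.004,0,0.0021,0,0,0]]])

```text
time: 23.52
tool_pos: [0.5658, -0.006, 0.043]
tool_rot: [3.041, -0.035, 0.766]
wrist_force: [-4.1, 2.2, 2.5]
gripper_width: 0.003
grip_force: 2.6
```

To row units: 2 mm is 0.002, 1.1 mm is 0.0011.

carry_out(deltas=[[[0.001,0,0.0005,0,0,0],[0.002,0,0.0011,0,0,0],[0.002,0,0.0011,0,0,0]]])

```text
time: 23.77
tool_pos: [0.5674, -0.0064, 0.0429]
tool_rot: [3.042, -0.035, 0.764]
wrist_force: [-15.7, -1.8, 9.9]
gripper_width: -0.004
grip_force: 7.5
```

To row units: 2 mm is 0.002, 1.1 mm is 0.0011.

carry_out(deltas=[[[0.001,0,0.0005,0,0,0],[0.002,0,0.0011,0,0,0],[0.002,0,0.0011,0,0,0]]])

```text
time: 24.02
tool_pos: [0.5696, -0.0068, 0.0428]
tool_rot: [3.041, -0.036, 0.763]
wrist_force: [-15.3, -6.2, 10.3]
gripper_width: -0.002
grip_force: 8.2
```

To row units: 1.6 mm is 0.0016, 0.8 mm is 0.0008.

carry_out(deltas=[[[0.0008,0,0.0004,0,0,0],[0.0016,0,0.0008,0,0,0],[0.0016,0,0.0008,0,0,0]]])

```text
time: 24.27
tool_pos: [0.57, -0.0068, 0.0426]
tool_rot: [3.043, -0.036, 0.759]
wrist_force: [-36.5, -6.6, 26.5]
gripper_width: 0.005
grip_force: 18.5
```

Run:
```python
from h import *
s=r.state(); print(s['tool_pos'],s['wrist_force'])
for o in crate('14'): print(*o)
```

```text
[ 0.57000689 -0.0068187   0.04263983] [-36.49253314  -6.56967443  26.48876584]
top [195, 183, 10, 3, 27] [0.5898, 0.1242, 0.0071] [0.5913, 0.1382, 0.0288] [0.5937, 0.1513, 0.0501]
top [242, 183, 10, 6, 41] [0.5696, -0.0218, 0.0133] [0.5868, -0.0069, 0.0396] [0.5916, 0.0071, 0.0718]
side [240, 199, 24, 22, 239] [0.5354, -0.0206, 0.007] [0.5904, 0.0075, 0.05] [0.6101, 0.038, 0.0775]
side [218, 218, 12, 26, 261] [0.5894, 0.1296, 0.0062] [0.5954, 0.1536, 0.0424] [0.6116, 0.1595, 0.0738]
```

The right corner has met the stop (36 N at the fingers). Now bring the left side up to it.

To row units: -144.5 mm is -0.1445, -15.8 mm is -0.0158.

carry_out(deltas=[[[-0.0265,0,-0.014,0,0,0],[-0.027,-0.038,-0.0145,0,0,0],[-0.028,-0.076,-0.015,0,0,0],[-0.029,-0.114,-0.0154,0,0,0],[-0.0294,-0.1445,-0.0158,0,0,0],[-0.0294,-0.1445,-0.0158,0,0,0],[-0.0294,-0.1445,-0.0158,0,0,0],[-0.02,-0.1445,-0.0107,0,0,0],[-0.012,-0.1445,-0.0064,0,0,0],[-0.006,-0.1445,-0.0032,0,0,0]]])

```text
time: 25.2
tool_pos: [0.5698, 0.1381, 0.0434]
tool_rot: [3.04, -0.034, 0.768]
wrist_force: [1.4, 0.4, -0.1]
gripper_width: 0.001
grip_force: 0.0
```

To row units: 3.5 mm is 0.0035, 3 mm is 0.003.

carry_out(deltas=[[[0.001,0,0.0005,0,0,0],[0.002,0,0.0011,0,0,0],[0.003,0,0.0016,0,0,0],[0.0035,0,0.0019,0,0,0],[0.0035,0,0.0019,0,0,0]]])

```text
time: 25.62
tool_pos: [0.5719, 0.1381, 0.043]
tool_rot: [3.041, -0.035, 0.765]
wrist_force: [-17.7, 4.3, 11.6]
gripper_width: 0.004
grip_force: 8.9
```

To row units: 1.2 mm is 0.0012, 0.7 mm is 0.0007.

carry_out(deltas=[[[0.0007,0,0.0004,0,0,0],[0.0012,0,0.0006,0,0,0],[0.0012,0,0.0006,0,0,0]]])

```text
time: 25.87
tool_pos: [0.5722, 0.1381, 0.0429]
tool_rot: [3.041, -0.035, 0.762]
wrist_force: [-32.6, 5.4, 23.2]
gripper_width: -0.002
grip_force: 16.6
```

Both corners are against the stop; the finger difference of 2.2 mm over 145 mm matches the rack's yaw. Back away and check.

To row units: -170 mm is -0.17, -148 mm is -0.148.

carry_out(deltas=[[[-0.005,0,-0.0025,0,0,0],[-0.025,0,-0.0135,0,0,0],[-0.053,0,-0.028,0,0,0],[-0.08,0,-0.043,0,0,0],[-0.105,0,-0.056,0,0,0],[-0.088,0,-0.088,0,0,0],[-0.072,0,-0.118,0,0,0],[-0.056,0,-0.148,0,0,0],[-0.045,0,-0.17,0,0,0],[-0.045,0,-0.17,0,0,0]]])

```text
time: 26.7
tool_pos: [0.4557, 0.141, 0.1767]
tool_rot: [3.04, -0.036, 0.78]
wrist_force: [0.4, -0.1, 0.4]
gripper_width: -0.001
grip_force: 0.0
```

Run:
```python
from h import *
s=r.state(); print(s['tool_pos'],s['wrist_force'])
for o in crate('15'): print(*o)
g=grab('side'); P=cloud(g); hs=cv2.cvtColor(g['frame'],cv2.COLOR_RGB2HSV)
k=(hs[...,0]<12)&(hs[...,1]>110)&(np.hypot(P[...,0]-.48,P[...,1]+.264)<.06)&(P[...,2]>.02)&(P[...,2]<.16)
print(k.sum(),P[k].min(0),P[k].max(0),P[k].mean(0))
a=cv2.imread('pics/t15.png')[110:240,140:390]; b=cv2.imread('pics/s15.png')[140:290,200:330]
cv2.imwrite('pics/c15.png',np.vstack([cv2.resize(a,(577,300)),np.hstack([cv2.resize(b,(260,300)),np.zeros((300,317,3),np.uint8)])]))
```

```text
[0.45572077 0.14100904 0.17670759] [ 0.44297297 -0.13312148  0.36890687]
top [195, 183, 10, 2, 20] [0.5913, 0.1239, 0.0185] [0.5927, 0.1373, 0.0286] [0.5957, 0.1517, 0.044]
top [242, 183, 10, 3, 21] [0.589, -0.0217, 0.0072] [0.5901, -0.0058, 0.0279] [0.5913, 0.007, 0.0457]
side [240, 199, 10, 22, 172] [0.5875, -0.0153, 0.0078] [0.5935, 0.0076, 0.0458] [0.6103, 0.0133, 0.0726]
side [218, 217, 12, 26, 260] [0.59, 0.128, 0.0066] [0.5969, 0.1542, 0.0428] [0.6131, 0.1594, 0.0728]
422 [ 0.45106427 -0.29590185  0.02061478] [ 0.50908603 -0.22835672  0.12182511] [ 0.47606445 -0.24727656  0.07751456]
```

View pics/c15.png

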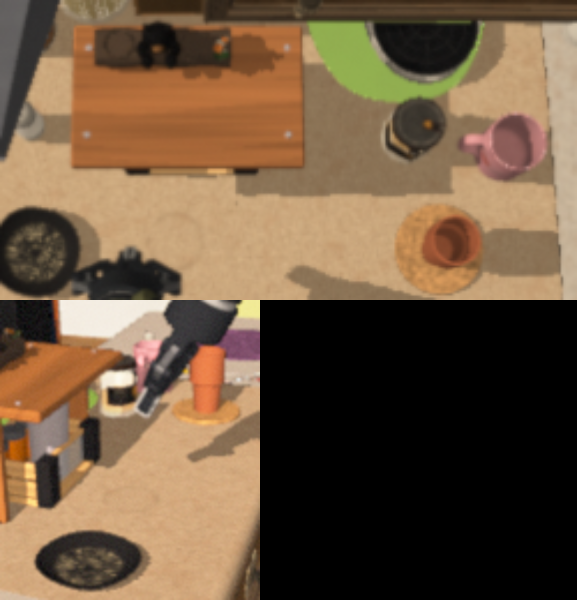

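The crate is under the shelf and square: post fronts at (140,170) and (245,170) just below the shelf edge. The beaker is upright on the trivet at (452,240), and the bystanders are unmoved. Handing in.

```bash
python3 -c "
from rig import r
print(r.job_done())"
```

```text
the job is handed in; nothing more can be done
None
```

The job is handed in: the beaker stands upright on the trivet, and the crate sits square against the stop board, about 4–5 mm right of centre by my measurement.

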